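# Pack the model house and click the case shut

### The arm

A 7-joint arm with a two-finger parallel gripper is mounted at the origin on the work surface. World frame = base frame: x ahead of the robot, y to its left, z up, the work surface at z = 0. Lengths are in m, angles in rad, forces in N, time in s.
With the tool pointing down it reaches from about 0.35 to 0.9 m from the base axis. Payload 19.9 kg.
Tool frame: the origin (TCP) lies between the finger pads; the fingertips stand 19 mm ahead of it and the grasp point (between the pads) is the TCP; z points along the fingers, y is the direction in which the jaws open and shut (so a half turn about z gives the same grasp; the last joint's range is limited). The gripper opens to 94 mm and grips with 3 to 60 N. Pads are 16 mm wide; open, the fingers measure 119 mm over their backs; the gripper's body (75 mm by 177 mm) begins 78 mm behind the grasp point.
Start: joints at [1.117, 0.417, -0.01, 1.614, 0.005, 1.111, -0.053], TCP at [0.251, -0.572, 0.224] pointing down, gripper open.
Joint ranges: [-2.81, 2.81], [-0.39, 2.02], [-1.27, 1.25], [0.06, 2.57], [-1.19, 4.33], [0.19, 2], [-2.82, 2.82]. Speed limits (rad/s): [1.89, 1.89, 2.39, 2.39, 3.01, 3.01, 3.01].

### API

Orientations are given as a 3x3 rotation matrix whose columns are the frame's x, y, z axes.
In Python, from rig import robot gives the robot as it stands. Calls block until the motion is done:
- robot.move_ptp(position, orientation): joint-space move of the TCP to a pose.
- robot.move_linear(position, velocity=0.15, frame=None, threshold=None): straight line of the TCP; frame=None keeps the orientation; velocity is the mean speed in m/s. With threshold (N) it stops when the force on the tool has changed by that much, and returns True; else False.
- robot.goto_joints(angles): joint-space move.
- robot.gripper_to(opening): finger opening in m; the grip force is fixed at half the most; returns when the fingers have stopped.
- robot.pause(seconds).
- robot.ik(position, orientation): joint angles nearest the present ones, or None.
- robot.get_state(): the state.
- robot.grab_frame(name): name is "scene" or "top" or "wrist"; returns the picture (400x640x3 uint8, red, green, blue); there is no depth.
- robot.camera_info(name): a dict with "fx", "fy", "cx", "cy" (pixels), "dist" ([k1, k2, p1, p2, k3] as OpenCV has them; the pictures are not rectified), "rvec" (rotation vector, rad) and "tvec" (3), from world to camera coordinates, as OpenCV has them. Camera axes: x right, y down, z forward; pixel columns grow to the right and rows downward; lengths in m; the calibration is good to about 2 mm. A picture is of the moment at which its call begins: read the wrist's pose just before it. camera_info takes no time and is no camera call; for the wrist camera it gives the pose at the moment of the call.
A pose or a line that the arm cannot do raises robot.PlanningError and nothing moves.
- robot.sign_off(): hands the job in, once; it reports no verdict.
The state is a dict: "time": time; "qpos": joint angles; "joint_vel": joint speeds; "effort": joint torques, N m; "ee_pos": TCP position; "tool_rot": TCP orientation; "force": force on the tool from outside, world axes, zero at the start; "moment": the same for the moment, N m; "opening": finger opening in m.
Only numpy, scipy, OpenCV 4.12 (cv2) and the standard library are available. Lean on these libraries where they do the work, as an engineer would, in place of code of your own. Each camera call takes 0.05 s, during which the arm holds its last target.

### The job

Put the little white model house with the red roof upright into the empty compartment of the carrying case, then swing the blue lid down and press its free edge down until the spring catch clicks and holds it. The catch is height-adjustable and nobody knows how it is set, and the lid cracks if you lean on it, so feel for the click and press only as hard as it needs; leave the other things where they are.

Things in the scene. Friction and masses are not known exactly. Their poses are not given: they have to be found in the camera images.
- house: White model house, red-brown gable roof, 90 g: walls 64 (its x) x 42 (its y) x 28 mm high; roof 66 mm long, 44 mm wide at the eaves, ridge 41 mm up. Origin: centre of its underside, z up. Stands loose on the table. Grip it across the two long walls (along its y), about 15 mm above its underside.
- case: Grey open case, fixed: 150 (x) x 210 (y) x 52 mm high, walls 4, floor 5 mm; origin: centre of underside. Lid hinged on the +x rim. Black catch housing with orange sprung nose outside the -x face at y = 0, 32 mm out, 45 to 70 mm high. A divider 50 mm high at y = -30 mm parts it: the empty compartment (+y) is 142 (x) x 129 mm (y), the small one (-y) holds a green disc.
- bay (a point): Centre of the floor of the empty compartment, on the floor's surface (5.5 mm above the case's underside), axes as the case's.
- lid_hinge (a point): Point on the hinge line, in the middle of the lid's width, 62 mm above the case's underside. Its axes turn with the lid: -x runs along the lid to its free edge, y along the hinge, z out of the lid's outer face.
- lid_edge (a point): Press point: on the lid's outer face, mid-width, 159 mm from the hinge, 8 mm short of the free edge, on a yellow strip 60 mm long; axes as lid_hinge. Pressed down here it takes 5 to 12 N over 10 mm to ride up the nose, then goes slack for 8 to 10 mm before the click; 1 mm lower a hard stop ends the travel. Over 20 N cracks it. Nearer the hinge it takes more.
- lid (a joint): Angle in rad of the blue lid, a plate 5 mm thick, 208 mm wide, reaching 167 mm from the hinge: 1.57 = upright, grows as it opens, near 0 when latched. Stiff hinge: it stays where left (1 to 2 N at the free edge moves it). Lowered, it meets the catch at 0.08 to 0.21 rad. A tongue 34 mm wide hangs 36 mm below its inner face at the free edge's middle.
- catch (a joint): How far the orange catch nose is pushed back, in m: 0 = fully out (also once clicked over the lid's tongue), up to about 0.007 while the tongue rides over it. A spring pushes it out. The catch and its stop are height-adjustable: set up to 8.5 mm higher or lower than drawn, differently each time, shown by none of these poses; the latched lid angle lies anywhere from -0.06 to 0.06.
- tree_a: Bystander: pale wooden model tree, a cone 75 mm tall, 42 mm across. Origin: centre of its underside.
- tree_b: Bystander: darker wooden model tree, a cone 85 mm tall, 42 mm across. Origin: centre of its underside.
- tape: Bystander: roll of brown tape lying flat, 76 mm across, 24 mm high. Origin: centre of its underside.
- glue: Bystander: white glue bottle, 44 mm across, 120 mm tall, standing on the right. Origin: centre of its underside.
- mug: Bystander: blue mug, 80 mm across, 90 mm tall, on the left. Origin: centre of its underside.
- rule: Bystander: steel rule 300 (its x) x 30 x 4 mm, lying flat beyond the trees. Origin: centre of its underside.
- disc: Bystander: green disc 42 mm across, 22 mm high, lying in the small compartment of the case. Origin: centre of its underside.
Things that resemble listed ones, but are neither listed nor needed, are in the scene too. Leave any yellow look-alike of the house alone.

How it is judged:
On the way, in this order (a step that is already met when the one before it is completed fails the run):
1. the house stands in the empty compartment, let go, the lid still open (x of house in the frame of bay between -0.05 and 0.05 m and y of house in the frame of bay between -0.046 and 0.046 m and z of house in the frame of bay below 0.006 m and angle between house's own z axis and vertical below 0.15 rad and contact force between the fingers and house below 0.1 N and value of joint lid above 0.9 rad), for 0.2 s.
2. the lid is swung down to the catch (value of joint lid below 0.3 rad), for 0.1 s.
At the end, for the whole second after the job is handed in: Lid latched and still (angle below 0.068 rad, catch nose out to within 1.2 mm); house at rest on the floor of the once empty compartment, upright within 0.15 rad, underside within 6 mm of the floor, centre within 50 mm (case x) and 46 mm (case y) of the compartment's centre (value of joint lid below 0.068 rad and value of joint catch below 0.0012 m and velocity of joint lid below 0.05 rad/s and x of house in the frame of bay between -0.05 and 0.05 m and y of house in the frame of bay between -0.046 and 0.046 m and z of house in the frame of bay below 0.006 m and angle between house's own z axis and vertical below 0.15 rad and linear speed of house below 0.02 m/s); the robot touches nothing.
It fails at once if the lid is pushed with more than 20 N (contact force between any of the fingers, the arm and lid above 20 N).
It fails at once if the case is pushed with more than 20 N (contact force between any of the fingers, the arm and case above 20 N).
It fails at once if another thing is moved more than 30 mm (distance of any of tree_a, tree_b, tape, glue, mug, rule from where it was at the start of the episode above 0.03 m or distance of disc from where it was at the start of the episode above 0.04 m).
It also fails if it takes over 64 s, if anything falls off the work surface, if the arm or the gripper's body presses on something with over 40 N, if the wrist force passes 120 N, or if a joint passes its speed limit or range.

## Working session

There is one attempt and no reset: what is moved stays moved. The work goes in short steps, each a Python script; the robot and the scene stay as the last script left them, time stands still between calls to the robot, and variables do not carry over. Pictures are saved under pics/ and viewed, and the job is handed in when it is done.

```bash
ls; mkdir -p pics
python3 - <<'E'
from rig import robot
import cv2
for n in ["scene","top","wrist"]:
    i=robot.camera_info(n); print(n,i)
    cv2.imwrite(f"pics/{n}0.png",robot.grab_frame(n)[:,:,::-1])
s=robot.get_state(); print(s)
E
```

```text
pics
scene {'fx': 481.8705035191039, 'fy': 481.8705035191039, 'cx': 318.2536103672809, 'cy': 200.7094925361635, 'dist': array([-0.01646398,  0.        ,  0.        ,  0.        ,  0.        ]), 'rvec': array([ 2.27280071,  0.92512852, -0.33145233]), 'tvec': array([-0.39883386, -0.2585464 ,  1.56518341])}
top {'fx': 381.5165930648345, 'fy': 381.5165930648345, 'cx': 313.8840674190093, 'cy': 198.03151702527265, 'dist': array([-0.02539387,  0.        ,  0.        ,  0.        ,  0.        ]), 'rvec': array([ 2.06316826, -2.13641614,  0.25029976]), 'tvec': array([0.01010897, 0.56606221, 1.04004888])}
wrist {'fx': 286.3538235075624, 'fy': 286.3538235075624, 'cx': 317.65126668666113, 'cy': 195.37406639690533, 'dist': array([-0.04803731,  0.        ,  0.        ,  0.        ,  0.        ]), 'rvec': array([-2.45727985,  1.60823827,  0.19328661]), 'tvec': array([-0.62482026, -0.02260517,  0.38995135])}
{'time': 0.15, 'qpos': array([ 1.11650455,  0.4178232 , -0.01030462,  1.6140123 ,  0.00471644,
        1.11073174, -0.0530095 ]), 'joint_vel': array([ 1.36494596e-03, -1.04486715e-03, -3.65876000e-04, -3.13468810e-03,
       -9.24936581e-04,  7.96840565e-04, -3.88247478e-05]), 'effort': array([ 2.21504648e-03, -8.51527977e+01,  6.39469530e-01, -4.26136923e+01,
       -4.88160644e-02,  1.70144881e-02,  1.02698034e-04]), 'ee_pos': array([ 0.25061066, -0.57225777,  0.22398744]), 'tool_rot': array([[ 9.16001650e-01,  4.01174227e-01, -4.65159607e-04],
       [ 4.01174486e-01, -9.16001279e-01,  8.30055903e-04],
       [-9.30897594e-05, -9.46942743e-04, -9.99999547e-01]]), 'force': array([-0.27975172, -0.63013942, -0.45459408]), 'moment': array([-0.03007913, -0.00538682, -0.01312574]), 'opening': 0.09410440124982745}
```

View pics/scene0.png

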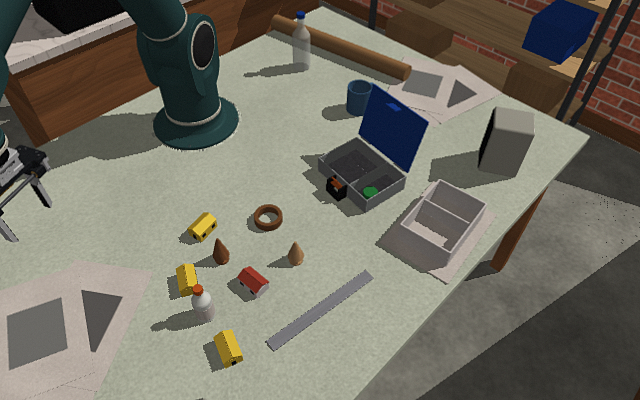

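View pics/top0.png

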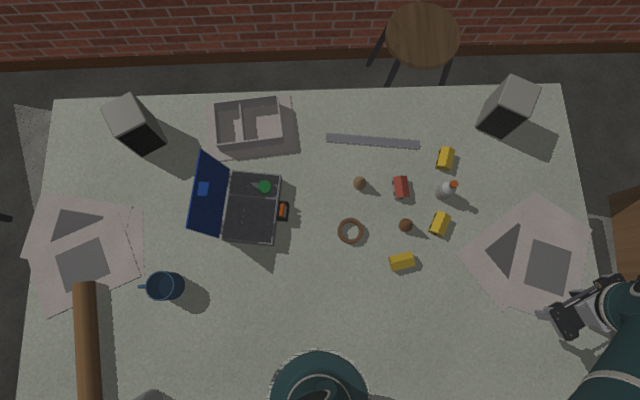

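View pics/wrist0.png

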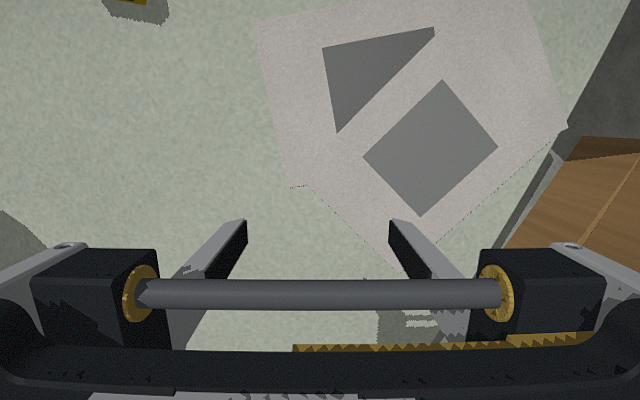

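The target is the red-roofed house at top (401,187) / scene (253,282). The possible mix-ups are the yellow houses at top (445,157), (439,223) and (402,261), and the grey divided tray at (250,122), which resembles the case. The case is the one with the blue lid and the green disc, at about (252,207).

```bash
cat > h.py <<'E'
from rig import robot
import cv2, numpy as np
def cast(info,px,z):
    K=np.array([[info['fx'],0,info['cx']],[0,info['fy'],info['cy']],[0,0,1]])
    R,_=cv2.Rodrigues(info['rvec']); t=np.array(info['tvec'])
    u=cv2.undistortPoints(np.array(px,float).reshape(-1,1,2),K,info['dist']).reshape(-1,2)
    d=np.c_[u,np.ones(len(u))]@R; c=-R.T@t
    s=(np.asarray(z)-c[2])/d[:,2]
    return c+d*s[:,None]
def proj(info,P):
    K=np.array([[info['fx'],0,info['cx']],[0,info['fy'],info['cy']],[0,0,1]])
    return cv2.projectPoints(np.array(P,float).reshape(-1,1,3),info['rvec'],info['tvec'],K,info['dist'])[0].reshape(-1,2)
def tri(i1,p1,i2,p2):
    a=cast(i1,[p1],0.)[0];c1=-cv2.Rodrigues(i1['rvec'])[0].T@i1['tvec']
    b=cast(i2,[p2],0.)[0];c2=-cv2.Rodrigues(i2['rvec'])[0].T@i2['tvec']
    d1=(a-c1)/np.linalg.norm(a-c1);d2=(b-c2)/np.linalg.norm(b-c2)
    s=np.linalg.lstsq(np.c_[d1,-d2],c2-c1,rcond=None)[0]
    q1,q2=c1+s[0]*d1,c2+s[1]*d2
    return (q1+q2)/2,np.linalg.norm(q1-q2)
def mask(img,lo,hi):
    h=cv2.cvtColor(img,cv2.COLOR_RGB2HSV); return cv2.inRange(h,np.array(lo),np.array(hi))
def blobs(m,amin=30):
    n,l,s,c=cv2.connectedComponentsWithStats(m)
    return [(c[i].round(1).tolist(),int(s[i,4]),s[i,:4].tolist()) for i in range(1,n) if s[i,4]>=amin]
def down(yaw):  # tool x axis at yaw, z down
    c,s=np.cos(yaw),np.sin(yaw); return np.array([[c,s,0],[s,-c,0],[0,0,-1.]])
def save(n,img,crop=None,k=1):
    if crop: x0,y0,x1,y1=crop; img=img[y0:y1,x0:x1]
    if k!=1: img=cv2.resize(img,None,fx=k,fy=k,interpolation=cv2.INTER_CUBIC)
    cv2.imwrite(f"pics/{n}.png",img[:,:,::-1])
E
python3 - <<'E'
from h import *
t=cv2.imread('pics/top0.png')[:,:,::-1];s=cv2.imread('pics/scene0.png')[:,:,::-1]
I,J=robot.camera_info('top'),robot.camera_info('scene')
for im,inf,n in((t,I,'top'),(s,J,'scene')):
    m=mask(im,[0,120,60],[8,255,255])|mask(im,[172,120,60],[180,255,255])
    for b in blobs(m,40): print(n,'red',b,cast(inf,[b[0]],0.034).round(3))
px={'treeA':(360,183),'treeB':(405,225),'glue':(450,187),'tape':(351,231),'mug':(166,286),'cRimCorners':(233,171),'c2':(282,172),'c3':(276,243),'c4':(224,243),'catch':(283,211),'lidA':(201,151),'lidB':(187,227),'ruleL':(327,138),'ruleR':(419,145)}
for k,v in px.items():
    print(k,*[cast(I,[v],z)[0].round(3) for z in (0.0,.052)])
R=cv2.Rodrigues(robot.camera_info('wrist')['rvec'])[0];c=-R.T@robot.camera_info('wrist')['tvec'];st=robot.get_state()
print('wrist cam in tool',st['tool_rot'].T@(c-st['ee_pos']),(st['tool_rot'].T@R.T).round(3))
save('c1',t,(340,130,480,280),4)
save('c2',s,(310,80,440,220),4)
E
```

```text
top red ([11.6, 0.8], 67, [0, 0, 27, 3]) [[1.319 1.022 0.034]]
top red ([120.5, 3.9], 240, [100, 0, 42, 9]) [[1.284 0.632 0.034]]
top red ([163.7, 2.4], 175, [143, 0, 41, 6]) [[1.283 0.482 0.034]]
top red ([205.1, 1.7], 163, [186, 0, 41, 5]) [[1.279 0.339 0.034]]
top red ([247.6, 1.1], 111, [230, 0, 39, 4]) [[1.276 0.193 0.034]]
top red ([444.9, 2.9], 99, [430, 1, 27, 6]) [[ 1.247 -0.484  0.034]]
top red ([478.0, 3.0], 198, [459, 0, 39, 7]) [[ 1.244 -0.599  0.034]]
top red ([517.8, 2.6], 183, [499, 0, 39, 7]) [[ 1.243 -0.739  0.034]]
top red ([557.3, 2.3], 191, [539, 0, 39, 6]) [[ 1.242 -0.879  0.034]]
top red ([597.3, 1.9], 148, [579, 0, 38, 5]) [[ 1.242 -1.022  0.034]]
top red ([629.1, 1.9], 78, [618, 0, 22, 5]) [[ 1.241 -1.138  0.034]]
top red ([78.0, 5.7], 242, [57, 2, 42, 9]) [[1.285 0.781 0.034]]
top red ([353.9, 5.7], 206, [337, 2, 38, 8]) [[ 1.244 -0.17   0.034]]
top red ([390.7, 4.7], 167, [378, 2, 33, 7]) [[ 1.244 -0.297  0.034]]
top red ([36.2, 7.9], 244, [15, 4, 43, 8]) [[1.284 0.928 0.034]]
top red ([271.8, 8.3], 223, [253, 5, 38, 8]) [[1.243 0.11  0.034]]
top red ([313.
[... 8270 characters left out ...]
052]
glue [ 0.602 -0.434  0.   ] [ 0.589 -0.415  0.052]
tape [ 0.476 -0.119  0.   ] [ 0.468 -0.113  0.052]
mug [0.332 0.432 0.   ] [0.331 0.413 0.052]
cRimCorners [0.678 0.24  0.   ] [0.661 0.229 0.052]
c2 [0.669 0.087 0.   ] [0.653 0.083 0.052]
c3 [0.447 0.108 0.   ] [0.441 0.103 0.052]
c4 [0.453 0.264 0.   ] [0.446 0.252 0.052]
catch [0.544 0.085 0.   ] [0.534 0.082 0.052]
lidA [0.748 0.343 0.   ] [0.728 0.327 0.052]
lidB [0.505 0.377 0.   ] [0.496 0.36  0.052]
ruleL [ 0.778 -0.059  0.   ] [ 0.756 -0.056  0.052]
ruleR [ 0.744 -0.352  0.   ] [ 0.724 -0.336  0.052]
wrist cam in tool [ 0.06922574  0.0003717  -0.15986394] [[-0.001 -0.972 -0.236]
 [ 1.    -0.001 -0.   ]
 [-0.    -0.236  0.972]]
```

View pics/c1.png

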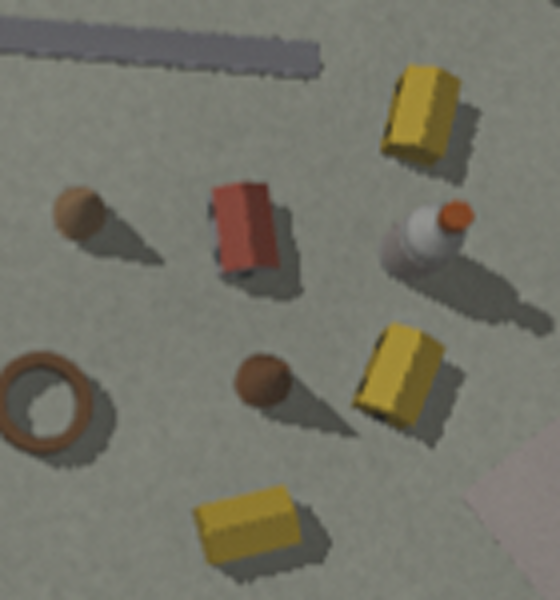

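View pics/c2.png

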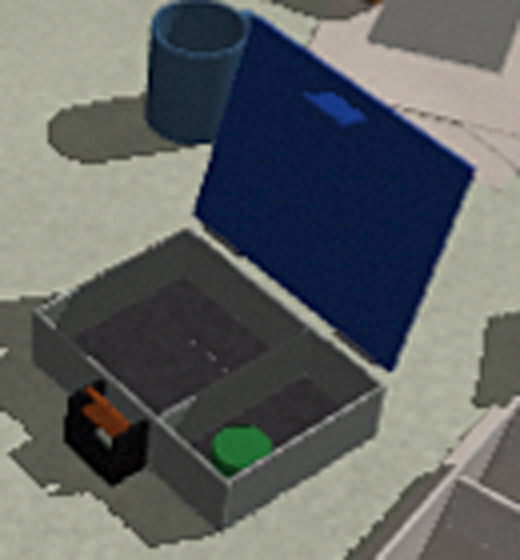

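The crop confirms the choice: red roof, white walls, and both cameras agree on (0.601,-0.274). Next I'll look from above with the wrist camera.

Run:
```python
from h import *
robot.move_ptp([0.60,-0.274,0.2],down(0.1))
i=robot.camera_info('wrist');im=robot.grab_frame('wrist');save('w1',im)
np.save('w1.npy',i,allow_pickle=True)
m=mask(im,[0,120,60],[8,255,255])|mask(im,[172,120,60],[180,255,255])
for b in blobs(m,200): print(b,cast(i,[b[0]],.034))
print(robot.get_state()['time'],robot.get_state()['qpos'])
```

```text
([314.9, 184.8], 2020, [296, 156, 39, 59]) [[ 0.601938   -0.27189428  0.034     ]]
1.8833 [ 0.47030168  0.50404707 -0.12150263  1.54079394  0.06630457  1.10068548
 -1.13869716]
```

View pics/w1.png

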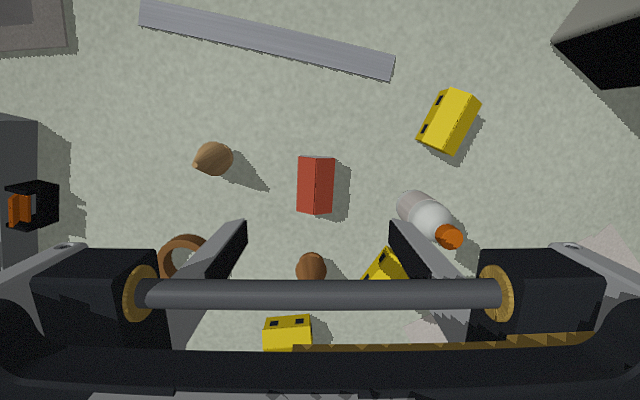

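The wrist view shows the red roof at (315,185), with tree_b just behind it at (311,266), tree_a at (213,158) and the glue bottle at (430,215). All of them are outside the ±60 mm finger span. I'll get the yaw and centre from the roof rectangle, then grasp.

Run:
```python
from h import *
i=np.load('w1.npy',allow_pickle=True).item()
im=cv2.imread('pics/w1.png')[:,:,::-1]
m=mask(im,[0,120,60],[8,255,255])|mask(im,[172,120,60],[180,255,255])
c=max(cv2.findContours(m,cv2.RETR_EXTERNAL,cv2.CHAIN_APPROX_NONE)[0],key=cv2.contourArea)
P=cast(i,c.reshape(-1,2),0.030)[:,:2]
r=cv2.minAreaRect((P*1000).astype(np.float32));print(r); B=cv2.boxPoints(r);print(B)
for n,px in dict(treeA=(197,162),treeB=(311,262),glue=(412,203)).items(): print(n,cast(i,[px],0.06)[0])
```

```text
((599.4857177734375, -271.9888000488281), (68.75497436523438, 42.563079833984375), 2.554192066192627)
[[ 564.194   -252.26042]
 [ 566.0908  -294.78122]
 [ 634.77747 -291.71716]
 [ 632.8806  -249.19638]]
treeA [ 0.61970419 -0.14516346  0.06      ]
treeB [ 0.51706046 -0.27572853  0.06      ]
glue [ 0.59743106 -0.37893213  0.06      ]
```

Run:
```python
from h import *
for y in (-1.65,-1.57,-1.5,1.5):
  for p in ([.55,.1,.26],[.49,.16,.03],[.49,.16,.2],[.55,.0,.1]):
    q=robot.ik(p,down(y)); print(y,p,None if q is None else np.round(q,2))
robot.move_ptp([0.55,0.09,0.26],down(-1.65))
i=robot.camera_info('wrist');im=robot.grab_frame('wrist');save('w2',im)
np.save('w2.npy',i,allow_pickle=True)
print(robot.get_state()['time'])
```

```text
-1.65 [0.55, 0.1, 0.26] [ 0.59  0.46 -1.08  1.71  0.43  1.23  2.46]
-1.65 [0.49, 0.16, 0.03] [-1.18  0.84  1.08  2.04 -0.99  0.91 -2.75]
-1.65 [0.49, 0.16, 0.2] [ 0.49  0.45 -1.08  1.88  0.45  1.08  2.3 ]
-1.65 [0.55, 0.0, 0.1] [-0.84  0.72  1.08  1.93 -0.78  0.98 -2.61]
-1.57 [0.55, 0.1, 0.26] [ 0.59  0.46 -1.08  1.71  0.43  1.23  2.54]
-1.57 [0.49, 0.16, 0.03] [-1.18  0.84  1.08  2.04 -0.99  0.91 -2.67]
-1.57 [0.49, 0.16, 0.2] [ 0.49  0.45 -1.08  1.88  0.45  1.08  2.38]
-1.57 [0.55, 0.0, 0.1] [-0.84  0.72  1.08  1.93 -0.78  0.98 -2.53]
-1.5 [0.55, 0.1, 0.26] [ 0.59  0.46 -1.08  1.71  0.43  1.23  2.61]
-1.5 [0.49, 0.16, 0.03] [-1.07  0.71  0.9   2.04 -0.81  0.79 -2.74]
-1.5 [0.49, 0.16, 0.2] [ 0.49  0.45 -1.08  1.88  0.45  1.08  2.45]
-1.5 [0.55, 0.0, 0.1] [-0.84  0.72  1.08  1.93 -0.78  0.98 -2.46]
1.5 [0.55, 0.1, 0.26] [ 0.21  0.31 -0.54  1.72  0.17  1.15 -0.46]
1.5 [0.49, 0.16, 0.03] [ 0.04  0.56 -0.51  2.01  0.43  0.68 -0.81]
1.5 [0.49, 0.16, 0.2] [ 0.14  0.3  -0.6   1.89  0.2   1.01 -0.62]
1.5 [0.55, 0.0, 0.1] [ 0.31  0.48 -0.46  1.89  0.28  0.83 -0.36]
5.0917
```

View pics/w2.png

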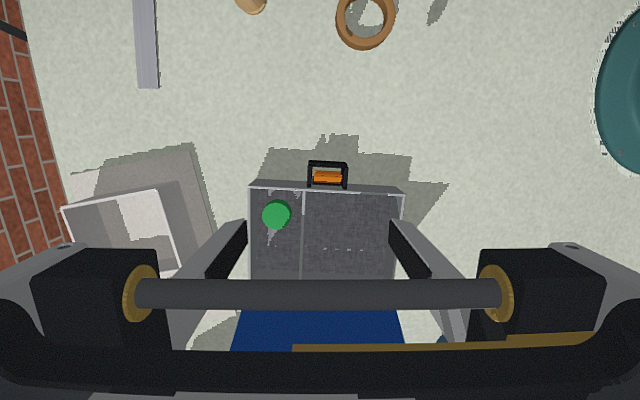

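Run:
```python
from h import *
im=cv2.imread('pics/w2.png')[:,:,::-1]
save('w2c',im,(230,140,430,290),4)
t=cv2.imread('pics/top0.png')[:,:,::-1]
save('t2c',t,(180,140,300,260),5)
```

```text
(no output)
```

View pics/w2c.png

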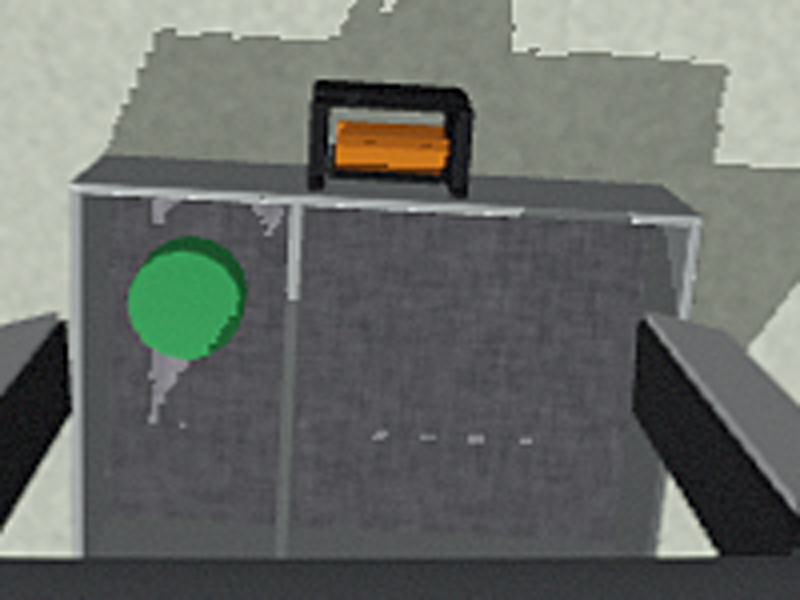

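View pics/t2c.png

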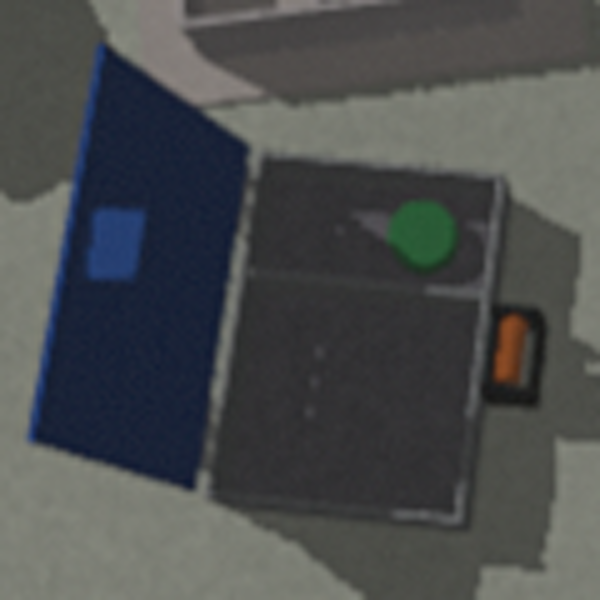

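Run:
```python
from h import *
w=np.load('w2.npy',allow_pickle=True).item();T=robot.camera_info('top');S=robot.camera_info('scene')
print('wrist',cast(w,[(247.5,186.2),(405,194.5)],.052).round(4).tolist())
print('top',cast(T,[(280.6,175.6),(272.4,244.4),(231.6,171),(221.6,239)],.052).round(4).tolist())
print('scene',cast(S,[(367,201.2),(318.8,158),(405.8,176),(357.5,138)],.052).round(4).tolist())
for n,a,b in (('free+',(200,149),(428.2,123)),('free-',(186,228),(372.5,83)),('hng+',(230,170),(408,172.5)),('hng-',(219,238),(359,133.8))):
    p,e=tri(T,a,S,b);print(n,p.round(4),e.round(4))
```

```text
wrist [[0.6441, 0.0912, 0.052], [0.4376, 0.1192, 0.052]]
top [[0.6415, 0.087, 0.052], [0.4375, 0.1134, 0.052], [0.661, 0.2333, 0.052], [0.4579, 0.2591, 0.052]]
scene [[0.6465, 0.0906, 0.052], [0.4413, 0.119, 0.052], [0.6633, 0.2378, 0.052], [0.4638, 0.2624, 0.052]]
free+ [0.6701 0.2806 0.2199] 0.0022
free- [0.4644 0.3051 0.227 ] 0.0009
hng+ [0.6634 0.2387 0.0635] 0.0077
hng- [0.4614 0.2663 0.0636] 0.0061
```

Wrist, top and scene agree on the case within about 3 mm (front edge 208 mm against 210 given). Its yaw is 1.44 and its centre is about (0.551,0.1765). The bay is then at (0.515,0.181) and the lid at about 1.82 rad. Now the grasp.

```bash
cat >> h.py <<'E'
TH=1.44; CX=np.array([np.cos(TH),np.sin(TH)]); CY=np.array([-np.sin(TH),np.cos(TH)]); CC=np.array([.5512,.1765])
def case(x,y,z): return np.r_[CC+x*CX+y*CY,z]
def st(): 
    s=robot.get_state(); print('t',round(s['time'],2),'p',s['ee_pos'].round(4),'F',s['force'].round(2),'op',round(s['opening'],4)); return s
E
python3 - <<'E'
from h import *
H=[0.600,-0.272]
robot.move_ptp(H+[0.2],down(.0446)); st()
print(robot.move_linear(H+[0.022],velocity=.15,threshold=8)); st()
robot.gripper_to(0.03); st()
robot.move_linear(H+[0.05],velocity=.1); st()
i=robot.grab_frame('wrist');save('w3',i)
E
```

```text
t 7.83 p [ 0.5999 -0.2718  0.1997] F [-0.62  0.48 -0.57] op 0.0941
False
t 9.16 p [ 0.6004 -0.2722  0.0229] F [ 0.14 -0.13 -0.47] op 0.094
t 10.01 p [ 0.6   -0.272  0.022] F [ 0.61 -0.09 -0.35] op 0.042
t 10.44 p [ 0.6004 -0.272   0.0507] F [ 0.29  0.18 -1.47] op 0.0415
```

View pics/w3.png

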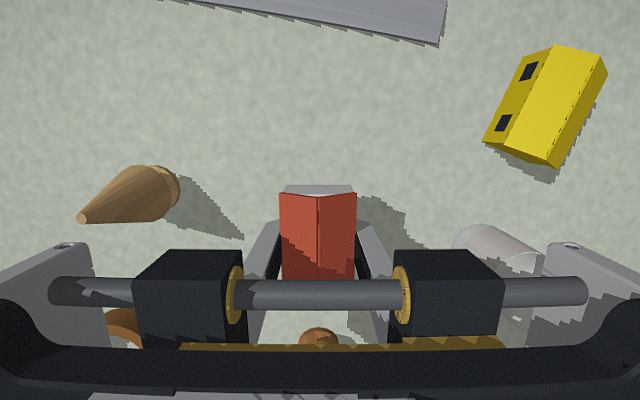

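The house is held: opening 42 mm, weight about 1 N, roof centred at (318,235). On to the placing.

Run:
```python
from h import *
robot.move_linear([0.600,-0.272,0.19],velocity=.25)
P=case(-.022,.0365,0)[:2]; print(P)
robot.move_ptp(np.r_[P,.2],down(TH)); st()
print(robot.move_linear(np.r_[P,.05],velocity=.15,threshold=6)); st()
print(robot.move_linear(np.r_[P,.0275],velocity=.04,threshold=2.5)); st()
save('sc1',robot.grab_frame('scene'),(290,60,450,220),4)
```

```text
[0.51214245 0.15944838]
t 12.82 p [0.5126 0.1584 0.2   ] F [-0.33 -1.32  0.11] op 0.0421
False
t 13.97 p [0.5126 0.1595 0.0507] F [-0.45  0.52 -0.79] op 0.042
True
t 14.56 p [0.5117 0.1594 0.0268] F [-1.    0.21  7.94] op 0.0418
```

View pics/sc1.png

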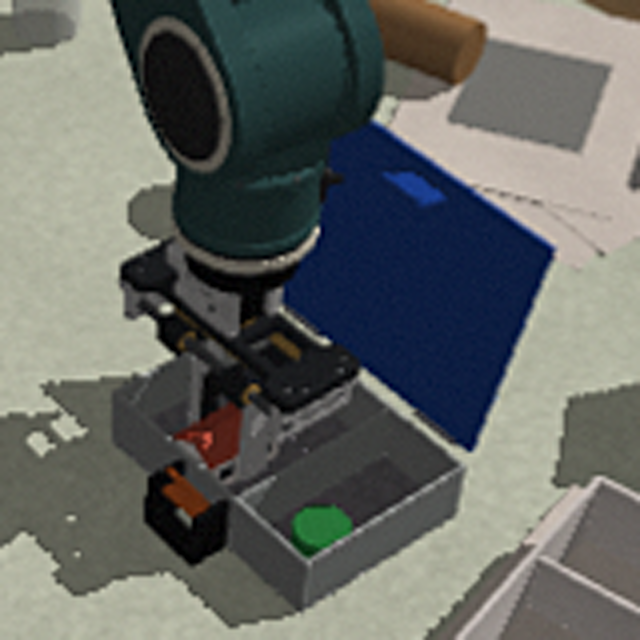

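Run:
```python
from h import *
robot.gripper_to(0.064); st()
p=robot.get_state()['ee_pos']
robot.move_linear([p[0],p[1],.16],velocity=.15)
robot.pause(.1); st()
i=robot.camera_info('wrist');im=robot.grab_frame('wrist');save('w4',im)
save('t4',robot.grab_frame('top'),(180,130,320,260),4)
robot.move_linear([p[0],p[1],.30],velocity=.25); st()
m=mask(im,[0,120,60],[8,255,255])|mask(im,[172,120,60],[180,255,255])
for b in blobs(m,200):
    c=cast(i,[b[0]],.0395)[0]; print(b,c.round(4),'case',(c[:2]-CC)@CX,(c[:2]-CC)@CY)
```

```text
t 15.17 p [0.5114 0.1593 0.0267] F [-0.57 -0.48  0.45] op 0.0638
t 16.31 p [0.511  0.1591 0.1592] F [-0.12  0.11  0.51] op 0.0638
t 17.12 p [0.5111 0.1594 0.2994] F [ 0.15  0.57 -0.2 ] op 0.0642
([318.5, 194.5], 2670, [297, 162, 43, 67]) [0.5129 0.1601 0.0395] case -0.02127314320549802 0.03580233969605287
```

View pics/w4.png

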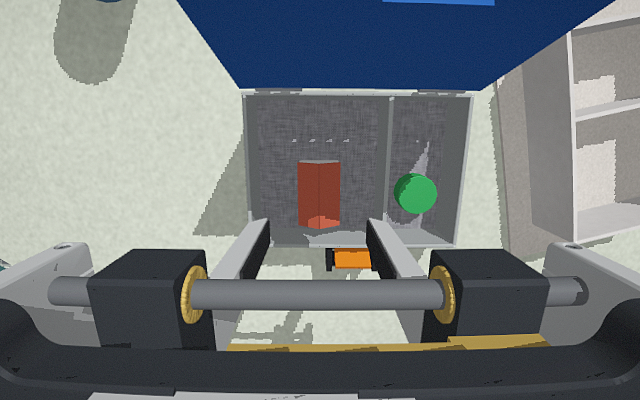

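View pics/t4.png

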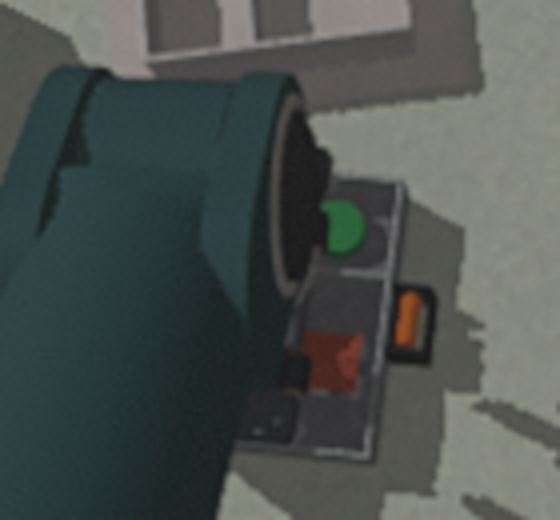

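The house stands upright in its compartment, at case offset (-21 mm, 36 mm) against a bay of (0, 36.5). Its roof is at wrist pixel (318,195), the fingers are clear, and the lid is still open. Next I close the jaws, reach over behind the lid and swing it down along its arc.

```bash
cat >> h.py <<'E'
HX=.077; HZ=.062
def tcp_lid(a,r=.158,t=.003):
    if a>1.57: x=HX-.167*np.cos(a)+t*np.sin(a); z=HZ+.167*np.sin(a)-.012
    else: x=HX-r*np.cos(a)+t*np.sin(a); z=HZ+r*np.sin(a)+t*np.cos(a)
    return case(x+.008,0,z+.019)
E
python3 - <<'E'
from h import *
robot.gripper_to(0.0); st()
a0=tcp_lid(1.82)+np.r_[CX*.03,0]; up=a0.copy(); up[2]=.30
robot.move_linear(up,velocity=.25); st()
robot.move_linear(a0,velocity=.15,threshold=6); st()
for n in('top','scene'): save('l_'+n,robot.grab_frame(n),(170,60,330,260) if n=='top' else (290,30,470,220),3)
for a in (1.7,1.5):
    r=robot.move_linear(tcp_lid(a),velocity=.08,threshold=8); print(a,r); st()
    if r: break
for n in('top','scene'): save('m_'+n,robot.grab_frame(n),(170,60,330,260) if n=='top' else (290,30,470,220),3)
E
python3 -c "
import cv2,numpy as np
a=[cv2.resize(cv2.imread(f'pics/{n}.png'),(400,300)) for n in('l_top','l_scene','m_top','m_scene')]
cv2.imwrite('pics/mos1.png',np.vstack([np.hstack(a[:2]),np.hstack(a[2:])]))"
```

```text
t 18.16 p [0.5114 0.1593 0.3   ] F [0.32 0.12 1.07] op 0.0003
t 19.05 p [0.572  0.3329 0.3001] F [0.1  0.55 0.58] op 0.0003
t 19.66 p [0.5723 0.3339 0.2319] F [-0.81  0.36  0.74] op 0.0005
1.7 False
t 20.53 p [0.5654 0.2853 0.2346] F [0.65 0.27 0.11] op 0.0006
1.5 False
t 21.09 p [0.5612 0.2526 0.239 ] F [-0.08  0.82 -0.33] op 0.0001
```

View pics/mos1.png

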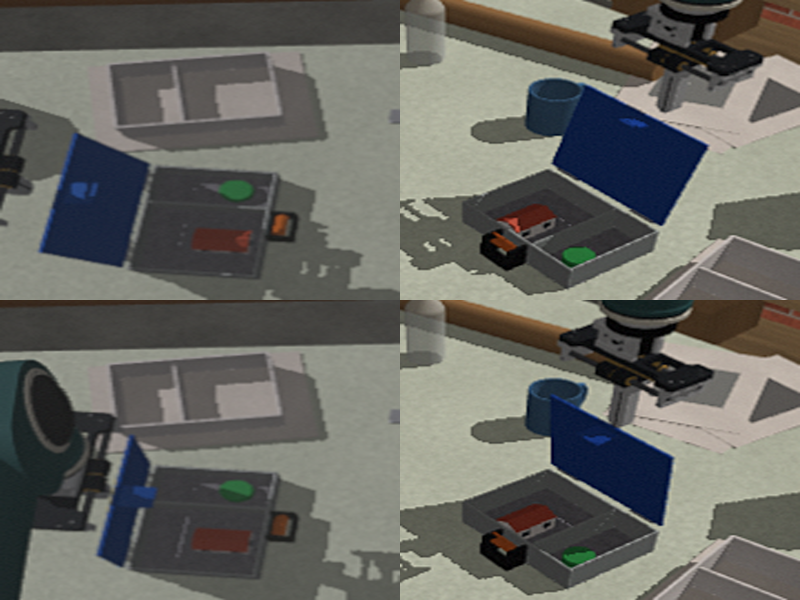

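The lid is following the finger: it is now about upright (bottom row) and the house is undisturbed. I'll carry on down the arc to just above the catch.

Run:
```python
from h import *
for a in (1.35,1.2,1.05,.9,.75,.6,.48,.38):
    r=robot.move_linear(tcp_lid(a),velocity=.09,threshold=7); print(a,r); st()
    if r: break
save('n_scene',robot.grab_frame('scene'),(290,30,470,220),3)
```

```text
1.35 False
t 21.61 p [0.5581 0.2288 0.2359] F [ 0.39 -0.15  0.51] op 0.0003
1.2 False
t 22.02 p [0.5551 0.2063 0.2293] F [-0.63  0.98  0.66] op 0.0004
1.05 False
t 22.44 p [0.5523 0.1849 0.2195] F [-0.29  0.12 -0.13] op 0.0002
0.9 False
t 22.86 p [0.5497 0.1652 0.2065] F [-0.77  0.4   0.17] op 0.0003
0.75 False
t 23.27 p [0.5473 0.1477 0.1907] F [ 0.08 -0.32  0.24] op 0.0004
0.6 False
t 23.69 p [0.5453 0.1327 0.1724] F [-0.88  0.95 -0.15] op 0.0005
0.48 False
t 24.05 p [0.544  0.1227 0.1562] F [-0.74 -0.49  0.33] op 0.0003
0.38 False
t 24.38 p [0.543  0.116  0.1419] F [0.22 0.51 0.95] op 0.0004
```

View pics/n_scene.png

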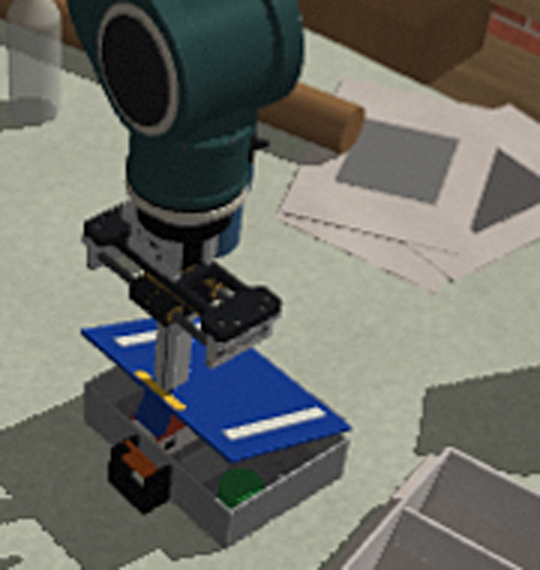

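The lid is at about 0.38 rad. The yellow strip centre, near scene (344,161), lies about 9 mm beyond the fingertip, which fits the planned contact at r≈0.15. I'll check the strip's position by ray, then lower further with the contact shifted outwards.

Run:
```python
from h import *
im=robot.grab_frame('scene');S=robot.camera_info('scene')
m=mask(im,[20,140,120],[35,255,255]);m[:, :320]=0;m[:,380:]=0;m[190:]=0
for b in blobs(m,4):
    c=cast(S,[b[0]],HZ+.003+.159*np.sin(.38))[0]; print(b,c,'case',(c[:2]-CC)@CX,(c[:2]-CC)@CY,'exp x',HX-.159*np.cos(.38))
# lower to 0.27 w/ small shift
for a in (.30,.25):
    r=robot.move_linear(tcp_lid(a,r=.163),velocity=.05,threshold=5); print(a,r); st()
    if r: break
robot.pause(.15); st()
```

```text
([337.3, 154.9], 11, [335, 154, 5, 3]) [0.5194627  0.10806301 0.12397635] case -0.07199171734628582 0.022540408954402822 exp x -0.07065767705666513
([347.5, 163.5], 14, [344, 162, 8, 4]) [0.56069206 0.10287391 0.12397635] case -0.07175921237105448 -0.01901356847984991 exp x -0.07065767705666513
0.3 False
t 24.9 p [0.542  0.107  0.1319] F [ 0.1  -0.15  0.3 ] op 0.0004
0.25 False
t 25.22 p [0.5416 0.1048 0.1239] F [-0.12 -0.81  0.01] op 0.0002
t 25.37 p [0.5419 0.105  0.1243] F [-0.51 -0.03 -0.63] op 0.0004
```

The strip is where the model expects it (1 to 2 mm off). Now I press down in small steps while logging the force.

```bash
cat >> h.py <<'E'
def fz(n=4):
    f=[]
    for _ in range(n):
        robot.pause(.01); f.append(robot.get_state()['force'][2])
    return float(np.mean(f))
E
python3 - <<'E'
from h import *
s=robot.get_state();p0=s['ee_pos'];xy=p0[:2];z=.1243
peak=0;slack=None;log=[]
while z>.068:
    z-= .001
    r=robot.move_linear([xy[0],xy[1],z],velocity=.02,threshold=6)
    f=fz(); log.append((round(z,4),round(f,1),r)); peak=max(peak,f)
    if r or f>15: print('stop',r); break
    if peak>4 and f<peak-3: print('slack'); break
    if robot.get_state()['time']>42: break
print(log); st()
E
```

```text
slack
[(0.1233, -0.0, False), (0.1223, 0.6, False), (0.1213, -0.3, False), (0.1203, 0.2, False), (0.1193, 0.7, False), (0.1183, 0.2, False), (0.1173, -0.4, False), (0.1163, 0.2, False), (0.1153, 0.2, False), (0.1143, 0.1, False), (0.1133, 0.3, False), (0.1123, -0.0, False), (0.1113, -0.1, False), (0.1103, 0.2, False), (0.1093, 0.6, False), (0.1083, 1.5, False), (0.1073, 2.5, False), (0.1063, 2.3, False), (0.1053, 3.2, False), (0.1043, 3.6, False), (0.1033, 3.1, False), (0.1023, 4.0, False), (0.1013, 4.2, False), (0.1003, 4.2, False), (0.0993, 4.4, False), (0.0983, 4.5, False), (0.0973, 5.1, False), (0.0963, 5.5, False), (0.0953, -0.1, False)]
t 33.58 p [0.5416 0.1054 0.0951] F [ 0.07 -0.21  0.08] op 0.0005
```

The force rose to 5.5 N over about 12 mm, then went slack at z=0.0955. The click should be at about z=0.086 to 0.088, so I continue in finer steps.

Run:
```python
from h import *
p0=robot.get_state()['ee_pos'];xy=[.5417,.1052];z=.0953
log=[]
while z>.078:
    z-= .001 if z>.0893 else .0004
    r=robot.move_linear([xy[0],xy[1],z],velocity=.02 if z>.089 else .008,threshold=4)
    f=fz(3); log.append((round(z,4),round(robot.get_state()['ee_pos'][2],4),round(f,1),r))
    if r or f>4.5: print('stop',r); break
    if robot.get_state()['time']>48: break
print(log); st()
```

```text
stop False
[(0.0943, np.float64(0.0942), 0.0, False), (0.0933, np.float64(0.0933), 0.3, False), (0.0923, np.float64(0.0923), -0.1, False), (0.0913, np.float64(0.0913), 0.2, False), (0.0903, np.float64(0.0902), 0.1, False), (0.0893, np.float64(0.0893), 0.2, False), (0.0889, np.float64(0.0889), 0.4, False), (0.0885, np.float64(0.0885), 0.8, False), (0.0881, np.float64(0.0881), 0.8, False), (0.0877, np.float64(0.0877), -0.3, False), (0.0873, np.float64(0.0873), 0.1, False), (0.0869, np.float64(0.0869), 0.6, False), (0.0865, np.float64(0.0865), 0.4, False), (0.0861, np.float64(0.0864), 7.3, False)]
t 37.43 p [0.5417 0.1052 0.0864] F [-2.49  0.13  6.87] op 0.0003
```

The slack lasted about 9 mm, then the stop came at 7 N, which fits the pattern of a click followed by the hard stop 1 mm lower. I lift off and check.

Run:
```python
from h import *
robot.move_linear([.5417,.1052,.2],velocity=.2)
robot.move_linear([.5417-.03,-.03,.2],velocity=.25); st()
save('f_s',robot.grab_frame('scene'),(300,90,440,230),4)
save('f_t',robot.grab_frame('top'),(180,130,320,260),4)
save('f_w',robot.grab_frame('wrist'))
```

```text
t 38.85 p [ 0.5114 -0.0299  0.1994] F [0.43 0.73 0.01] op 0.0007
```

View pics/f_s.png

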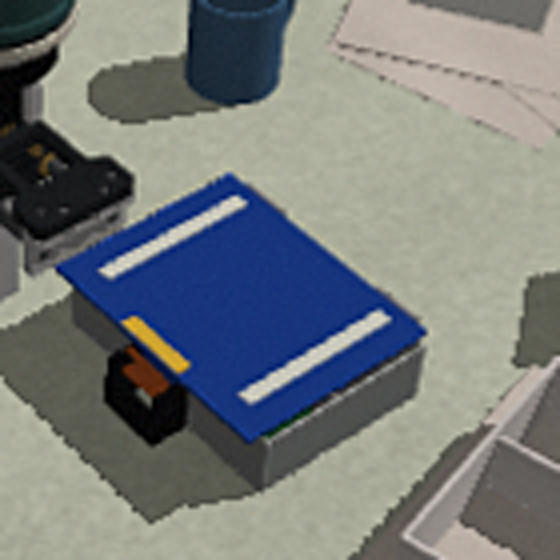

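View pics/f_w.png

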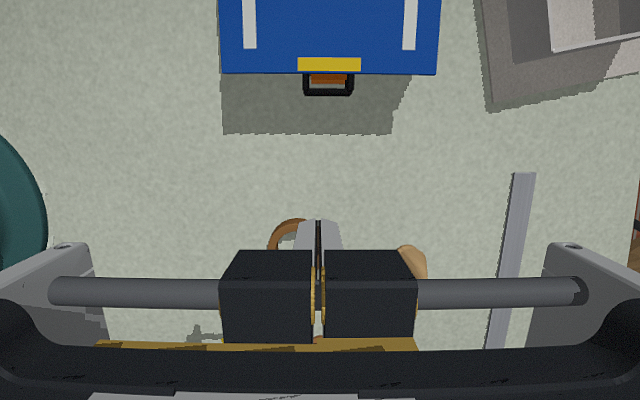

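View pics/f_t.png

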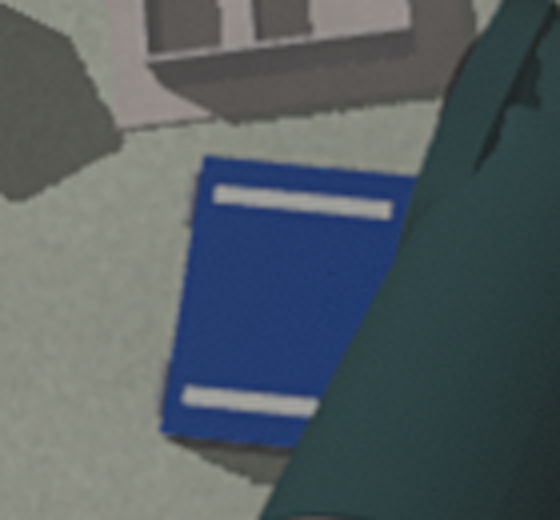

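The lid stays down level with the case and the catch's orange nose sits over the tongue (wrist (328,80)). Since the stiff hinge alone could hold the lid, I re-press gently at the same spot to confirm the stop is solid, and take a closer look at the nose.

Run:
```python
from h import *
xy=[.5417,.1052]
robot.move_linear([.5417,.06,.2],velocity=.25)
save('g_w',robot.grab_frame('wrist'),(220,60,440,220),3.6)
robot.move_linear([*xy,.12],velocity=.25)
robot.move_linear([*xy,.0905],velocity=.06,threshold=4)
z=.0905;log=[]
while z>.0845:
    z-=.0005 if z>.0882 else .00025
    r=robot.move_linear([*xy,z],velocity=.008,threshold=5)
    f=fz(3); log.append((round(z,5),round(float(robot.get_state()['ee_pos'][2]),4),round(f,1)))
    if r or f>8.5: break
print(log); st()
robot.move_linear([*xy,.2],velocity=.2); st()
```

```text
[(0.09, 0.0902, -0.1), (0.0895, 0.0895, -0.1), (0.089, 0.089, -0.1), (0.0885, 0.0885, 0.2), (0.088, 0.088, -0.1), (0.08775, 0.0878, 0.4), (0.0875, 0.0875, 0.5), (0.08725, 0.0872, 0.3), (0.087, 0.087, 0.5), (0.08675, 0.0868, 0.3), (0.0865, 0.0865, 0.3), (0.08625, 0.0864, 4.8), (0.086, 0.0863, 9.9)]
t 44.32 p [0.5417 0.1052 0.0863] F [-3.95  0.35 10.7 ] op 0.0001
t 45.03 p [0.5412 0.1054 0.199 ] F [0.41 0.04 0.07] op 0.0002
```

View pics/g_w.png

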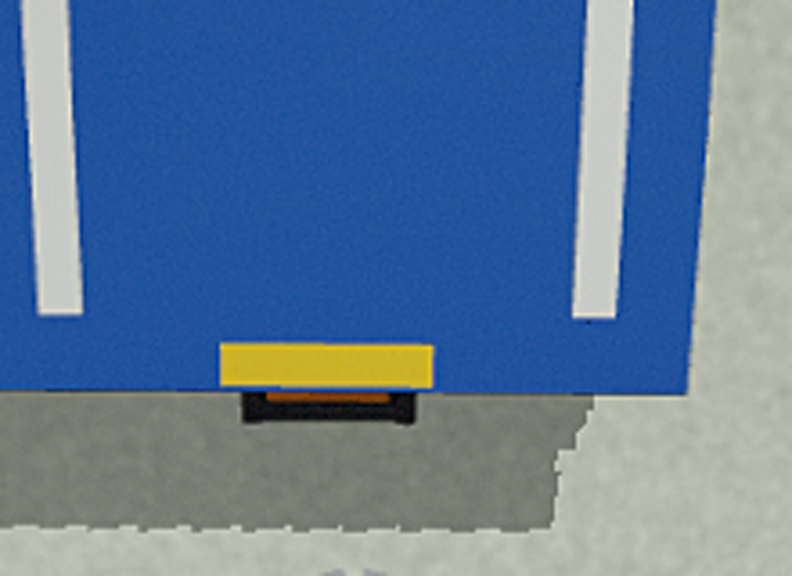

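The stop comes at the same height again (0.0864) and does not yield at 10 N. The lid hasn't sprung up, and the orange nose is out toward the lid with a gap behind it. The arm is clear at z=0.2, so I hand the job in.

Run:
```python
from h import *
robot.pause(.2); st()
print(robot.sign_off())
```

```text
t 45.23 p [0.5413 0.105  0.199 ] F [-1.23  0.89 -0.27] op 0.0004
the job is handed in; nothing more can be done
None
```

I put the red-roofed house upright in the empty compartment, swung the lid down and pressed it until it reached the hard stop. I handed the job in at 45.2 s, with the arm clear of the case at z = 0.2 m.

- **House:** after release the wrist view showed it standing upright, about 21 mm off the bay centre in case x and 1 mm in y. I could not see it again once the lid was down.
- **Catch:** pressing rose to 5.5 N over about 12 mm, then went slack for about 9 mm, then met a firm stop at about 7 N. I found no separate click in the force readings, so I take it as clicked because that pattern fits the description.
- **Lid:** after lifting off, the pictures showed it down and level. A second press met the same stop, within 0.1 mm, and it did not give way at 10.7 N, the highest force I read on the lid (limit 20 N). From the stop height I estimate the lid angle at about 0 to 0.03 rad. I could not read the nose position directly; I judged it to be out from the pictures and the force pattern.
- **Other things:** the trees, tape, glue, mug, rule and disc were not touched as far as I could see. I did not re-measure their positions.

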